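# Line up a lens under the marking pin and hold the marker's spring pull on its green mark

### The job

On the lens marker, slide the black lens holder along its track by its yellow tab, keeping it flat in the track, until the spot in the middle of the small ring drawn on the lens is directly under the tip of the marking pin, and let go of the holder. Then pull the red spring-return paddle toward the front of the marker until its pointer is on the green band, and finish with the gripper still holding it there (it springs back if let go), the lens still lined up. Leave the other things on the table where they are.

Things in the scene. Friction and masses are not known exactly. Their poses are not given: they have to be found in the camera images.
- marker: lens marker fixed to the table: grey base plate 200x330x12 mm with track, pin stand and blue spring housing. Origin at table height below the pin; -x is its front (toward the robot), +y its left. Plate x -125..75, y -160..170 mm. Pin stand at x 53..71, y +-12, with an arm 10 mm wide forward to the pin; top (pin's black cap) 100 mm above the table
- track (a point): middle of the holder's track, on the plate's top (12 mm above the table), at marker x -27, y -37 mm. It runs along marker y between two walls 8 mm high (marker x -98..-90 and 36..44, y -150..75 mm) and leaves the holder 2 mm play each side in x. Nothing stops the holder at the right place
- holder: lens holder, loose in the track, 0.15 to 0.35 kg: black plate 122 (x) x 80 (y) x 8 mm with a round orange lens 51 mm across, 8 mm thick, and a yellow tab in front of it. Origin at its underside below the lens centre; axes parallel to the marker's; plate x -88..34, y +-40 mm. Starts 30 to 85 mm right (marker -y) of where it has to be
- tab (a point): grip point of the holder's yellow tab, 72 mm in front (-x) of the holder's origin, 48 mm above the table. The tab is 24 (x) x 14 (y) mm, its top 16 mm above this point; it is free for 24 mm below the point. Pinch it from above, fingers closing along marker y
- spot (a point): black spot inside a black ring 11 mm across drawn on the lens, 10 mm left (+y) of the lens centre, 28 mm above the table. It has to end within 5 mm (horizontally) of the pin tip, that is, the pin over the inside of the ring
- pin_tip (a point): red tip of the upright marking pin, straight above the marker's origin, 40 mm above the table at rest. The pull lowers it (11 mm at the green band) until it just meets the lens; it never moves sideways
- pull (a joint): how far the red paddle is pulled out along marker -x, in m: 0 at rest, 0.040 with the pointer in the middle of the green band (band 10 mm wide: 0.035 to 0.045), hard stop at 0.056, past the band. Spring: about 5.5 N to start it, 12.6 N at the band; springs back when let go
- pull_grip (a point): grip point on the red paddle's centre, 64 mm above the table, 16 mm below its top; at rest at marker x -50, y 130 mm. Paddle 16 (x) x 34 (y) mm, from 22 to 80 mm above the table. Behind it 47 mm are free to the blue housing, crossed only by a rod (its top 39 mm above the table). Pinch it from above along x or y. A black pointer on its left shows its x
- band (a point): centre of the green band on the white strip on the plate, at marker x -90, y 158 mm. (The blue spring housing stands at marker x 5..70, y 104..156 mm, top 52 mm above the table.)
- jar: small screw jar, white with a ribbed blue lid, 42 mm across, 30 mm high; origin at the centre of its underside
- gauge: round dial lens gauge lying on its back, 61x43x13 mm; origin at its underside
- loupe: black eye loupe standing upright, 35 mm across, 32 mm high; origin at the centre of its underside
- spray: small spray bottle with a red cap, 36x42x106 mm, upright; origin at the centre of its underside

How it is judged:
By the outcome, as a careful person would: the job done as asked, in the order asked, and still so for the second after the job is handed in, while the arm keeps its last pose, push and grip.
It also fails if it takes over 54 s, if anything falls off the work surface, if the arm or the gripper's body presses on something with over 40 N, if the wrist force passes 120 N, or if a joint passes its speed limit or range.

### The arm

A 6-joint arm with a two-finger parallel gripper is mounted at the origin on a cart in front of the work surface, level with it; the furniture and walls round the work are solid. World frame = base frame: x ahead of the robot, y to its left, z up, the work surface at z = 0. Lengths are in mm, angles in rad, forces in N, time in s.
With the tool pointing down it reaches from about 300 to 750 mm from the base axis. Payload 8.5 kg.
Tool frame: the origin (TCP) lies at the very end of the fingers, on their centre line; the grasp point (between the pads) lies env.grip_point_offset behind it (env.grip_point_offset is the distance from the TCP to the grasp point, in mm); z points along the fingers, x is the direction in which the jaws open and shut, and the axes are right-handed (so a half turn about z gives the same grasp; the last joint's range is limited). The gripper opens to 85 mm and grips with 20 to 120 N. Pads are 22 mm wide; open, the fingers measure 114 mm over their backs; the gripper's body (76 mm by 85 mm) begins 54 mm behind the grasp point. The pads swing forward as they close: fully open they stand 13 mm farther back than shut.
Start: joints at [-1.332, 0.381, 1.297, -0, 1.464, -0.215], TCP at [241.103, -494.317, 231.322] pointing down, gripper open.
Joint ranges: [-3.11, 3.11], [-0.89, 2.33], [0.22, 2.48], [-1.42, 4.56], [0.17, 2.85], [-2.88, 2.88]. Speed limits (rad/s): [2.39, 2.39, 3.14, 3.14, 3.14, 3.14].

### API

Orientations are given as [roll, pitch, yaw] about the fixed x, y, z axes, in that order (R = Rz(yaw) Ry(pitch) Rx(roll)).
In Python, from cell import env gives the robot as it stands.
- The arm moves only by the shell command python3 -m jog 'ROWS' [FORCE]. ROWS is JSON, a list of rows, each an object of numbers: "wx", "wy", "wz": the turn, a rotation vector about the world's x, y, z in rad; "x", "y", "z": the shift along the world's x, y, z in cm; "fingers": the closure in counts, from 0 (fully open) to 255 (shut). In form: [{"wx": .., "wy": .., "wz": .., "x": .., "y": .., "z": .., "fingers": ..}, ...]. A call has 1 to 10 rows; each row shifts and turns the commanded pose from where the row before left it; what a row does not reach is not made up. A row lasts 1/8 s, in which the tool goes at most 62.5 mm and 10.7 degrees, less where a joint would pass 70% of its speed; a pose out of reach is approached as far as the arm can. A call is refused whole if a number of a shift passes 6.25 or a number of a turn 0.188, either way. A call with a gripper value outside its range is refused whole. The fingers move at their own pace and stop on an object; FORCE is the grip in N (left out, the last holds). Time passes only in rows, so rows that do not move let the fingers close. It gives the time, the measured TCP pose, the force and the opening at its end, in the units of the state.
- env.get_state(): the state, without advancing time (a new reading comes with each control period).
- env.grab_frame(name): name is "side" or "top"; returns the picture (480x640x3 uint8, red, green, blue); there is no depth.
- env.calibration(name): a dict with "fovy" (degrees; the focal length in pixels is half the picture's height over the tangent of half this angle, whatever the lens; pixels are square), "cx", "cy" (the principal point, pixels), "D" ([k1, k2, p1, p2, k3] as OpenCV has them; the pictures are not rectified), "T" (4x4, takes a point from camera to world coordinates). Camera axes: x right, y down, z forward; pixel columns grow to the right and rows downward; lengths in mm; the calibration is good to about 2 mm. A picture is of the moment at which its call begins. calibration takes no time and is no camera call.
- env.finish_job(): hands the job in, once; it reports no verdict.
The state is a dict: "time": time; "joints": joint angles; "joint_vel": joint speeds; "joint_efforts": joint torques, N m; "position": TCP position; "tool_rot": TCP orientation; "ft_force": force on the tool from outside, world axes, zero at the start; "moment": the same for the moment, N m; "finger_gap": finger opening in mm.
Only numpy, scipy, OpenCV 4.12 (cv2) and the standard library are available. Lean on these libraries where they do the work, as an engineer would, in place of code of your own. Each camera call takes 0.05 s, during which the arm holds its last target. There are 200 camera calls.

## Working session

There is one attempt and no reset: what is moved stays moved. The work goes in short steps, Python scripts to look and compute and a shell command to move; the robot and the scene stay as the last step left them, time stands still between calls to the robot, and variables do not carry over. Pictures are saved under pics/ and viewed, about 8 in all and at most 12, crops included, and the job is handed in when it is done.

```bash
mkdir -p pics; ls
python3 - <<'E'
from cell import env
import cv2,numpy as np
print(env.get_state()); print(env.grip_point_offset)
for n in("top","side"):
    im=env.grab_frame(n); cv2.imwrite(f"pics/{n}0.png",im[:,:,::-1]); print(n,env.calibration(n))
E
```

```text
pics
{'time': 0.0, 'joints': array([-1.33230156e+00,  3.81219762e-01,  1.29827667e+00, -1.23315239e-05,
        1.46360138e+00, -2.15254813e-01]), 'joint_vel': array([-0.00098416,  0.00027052, -0.00056145,  0.00100343, -0.00051895,
        0.00033114]), 'joint_efforts': array([ 2.74941758e-04, -4.48467386e+01, -2.31276530e+01, -1.27289868e-04,
        4.82484524e-03, -1.04376531e-05]), 'position': array([ 241.03149856, -494.04016672,  230.69365405]), 'tool_rot': array([-3.14128313e+00,  1.47304875e-03, -1.11704519e+00]), 'ft_force': array([-0.30339575, -0.40764301, -0.10763897]), 'moment': array([-0.01521314,  0.0135091 , -0.05070878]), 'finger_gap': 85.49929120894865}
18.700000000000003
top {'fovy': 54.38578341989244, 'cx': 315.06343139798, 'cy': 237.19716933021274, 'D': array([0.02370322, 0.        , 0.        , 0.        , 0.        ]), 'T': array([[-1.71192836e-02, -9.83263488e-01,  1.81383141e-01,
         3.24953806e+02],
       [-9.99707059e-01,  1.37285298e-02, -1.99329801e-02,
        -3.37195215e+00],
       [ 1.71092477e-02, -1.81671245e-01, -9.83210472e-01,
         1.15060794e+03],
       [ 0.00000000e+00,  0.00000000e+00,  0.00000000e+00,
         1.00000000e+00]])}
side {'fovy': 55.87622930446771, 'cx': 312.6962613727105, 'cy': 244.83288199457348, 'D': array([-0.10956447,  0.        ,  0.        ,  0.        ,  0.        ]), 'T': array([[ 9.96055756e-01, -4.15664542e-02,  7.83910758e-02,
         4.53659466e+02],
       [-8.84197811e-02, -3.91227539e-01,  9.16036547e-01,
        -9.56400908e+02],
       [-7.40764354e-03, -9.19354797e-01, -3.93359739e-01,
         4.69433077e+02],
       [ 0.00000000e+00,  0.00000000e+00,  0.00000000e+00,
         1.00000000e+00]])}
```

View pics/top0.png

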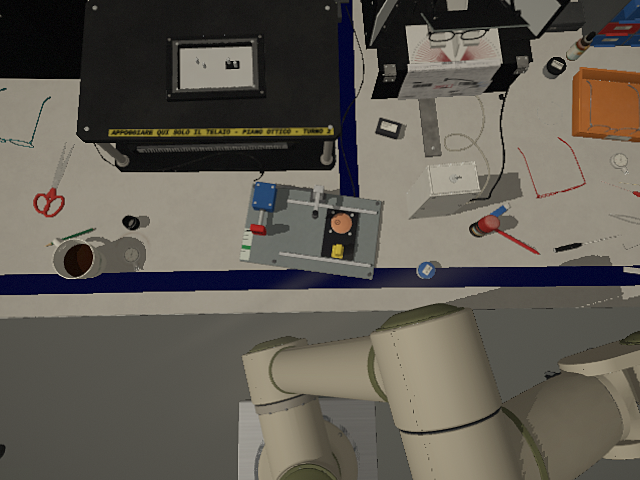

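View pics/side0.png

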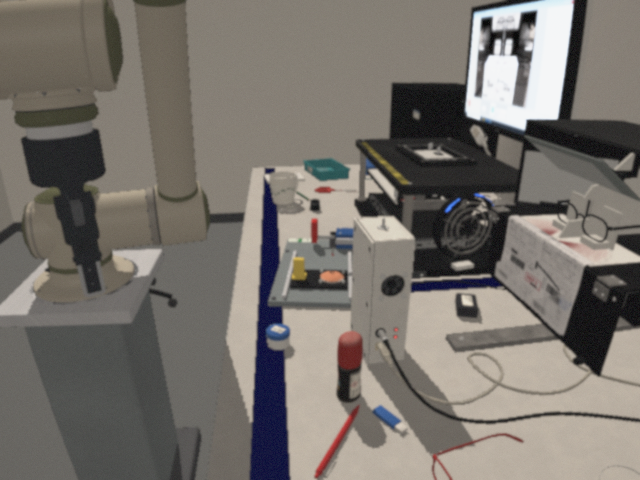

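The top view shows the marker at about (238–383, 180–279), the yellow tab at (338,251), the lens at (342,223) and the red paddle at (258,229). The side view shows a tall white box in front of the marker. I'll enlarge the top view.

Run:
```python
import cv2
im=cv2.imread("pics/top0.png")[172:287,232:390]
cv2.imwrite("pics/c1.png",cv2.resize(im,None,fx=5,fy=5,interpolation=cv2.INTER_CUBIC))
```

```text
(no output)
```

View pics/c1.png

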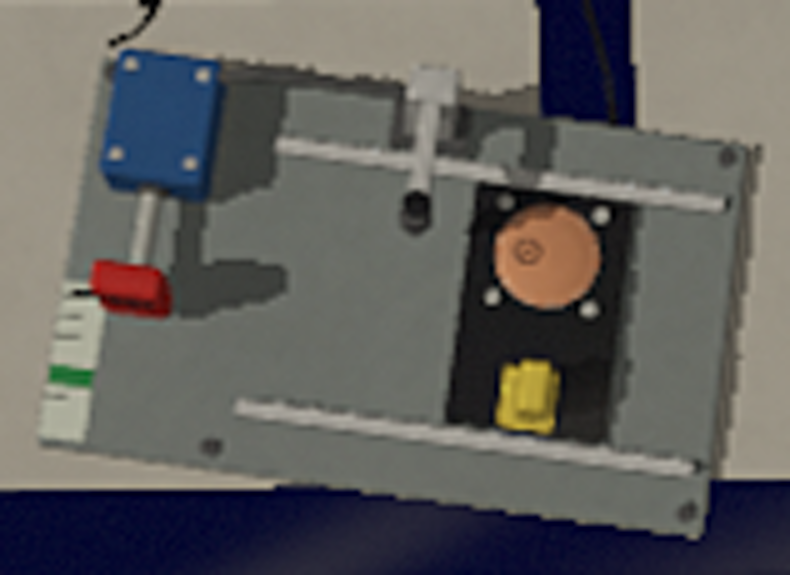

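The crop shows the plate corners, wall ends, cap (415,205), ring (528,251) and tab clearly. I'll fit the marker pose to them.

```bash
cat > h.py <<'E'
from cell import env
import numpy as np,cv2
from scipy.optimize import least_squares
def proj(n,P):
    c=env.calibration(n);f=240/np.tan(np.radians(c["fovy"]/2));T=np.linalg.inv(c["T"])
    K=np.array([[f,0,c["cx"]],[0,f,c["cy"]],[0,0,1]])
    return cv2.projectPoints(np.float64(P).reshape(-1,1,3),cv2.Rodrigues(T[:3,:3])[0],T[:3,3],K,c["D"])[0][:,0]
def M(p,P):
    P=np.float64(P);c,s=np.cos(p[2]),np.sin(p[2])
    return np.c_[p[0]+c*P[:,0]-s*P[:,1],p[1]+s*P[:,0]+c*P[:,1],P[:,2]]
E
python3 - <<'E'
from h import *
full=lambda c:(np.float64(c)+.5)/5-.5+np.array([232,172])
D=[((-125,170,12),(38,443)),((-125,-160,12),(703,538)),((75,-160,12),(748,145)),((75,170,12),(107,60)),
((40,-150,20),(728,204)),((40,75,20),(278,144)),((-94,75,20),(236,406)),((-94,-150,20),(698,467)),((-90,158,12),(71,376)),
((0,0,100),(415,204)),((5,156,52),(103,178)),((70,156,52),(122,50)),((70,104,52),(222,62)),((5,104,52),(208,198))]
P=[d[0] for d in D];U=full([d[1] for d in D])
r=least_squares(lambda p:(proj("top",M(p,P))-U).ravel(),[420,0,-.15],loss="soft_l1",x_scale=[100,100,1])
p=r.x;print(p,np.degrees(p[2]));print(np.round((proj("top",M(p,P))-U),1).tolist())
# holder
Q=[(0,10,28),(0,0,28),(-72,0,64)];V=full([(528,251),(548,256),(530,388)])
for q,v in zip(Q,V):
    print(q,least_squares(lambda s:(proj("top",M(p,[(q[0]+s[0],q[1]+s[1],q[2])]))-v).ravel(),[0,-50],x_scale=50).x)
for v in [(130,283)]:
    print("paddle",least_squares(lambda s:(proj("top",M(p,[(s[0],s[1],80)]))-full(v)).ravel(),[0,100],x_scale=50).x)
np.save("p.npy",p)
E
```

```text
[ 5.76563319e+02 -2.65421465e+01 -1.50943157e-01] -8.648405841440166
[[-0.0, 0.7], [0.7, -0.1], [0.5, -0.1], [-0.9, -0.6], [-0.5, 0.2], [0.0, 0.2], [0.5, 0.4], [-0.5, 0.7], [0.5, 0.8], [0.8, 0.2], [-0.9, -0.6], [-0.5, -0.7], [0.7, -0.2], [-0.5, -1.7]]
(0, 10, 28) [  1.56465054 -65.12231227]
(0, 0, 28) [  0.41694628 -65.19402757]
(-72, 0, 64) [ 5.56956802e-03 -6.30185464e+01]
paddle [-50.86247627 129.01458319]
```

```bash
python3 - <<'E'
from h import *
p=np.load("p.npy")
print(M(p,[(-72,-65,48),(-72,-10,48),(-50,130,64),(-90,130,64)]))
E
python3 -m jog '[{"fingers":90,"y":5,"x":1,"wz":-0.151},{"y":6,"x":2,"wz":-0.151},{"y":6,"x":3,"wz":-0.151},{"y":6,"x":3,"wz":-0.151},{"y":6,"x":3},{"y":6,"x":4},{"y":5,"x":4},{"x":2},{},{}]' 40
```

```text
[[495.60788975 -79.97639108  48.        ]
 [503.87827453 -25.60175788  48.        ]
 [546.68001632 109.49824545  64.        ]
 [507.13482853 115.51307074  64.        ]]$[0]: bad value
```

```bash
python3 -m jog '[{"wx":0,"wy":0,"wz":-0.151,"x":1,"y":5,"z":0,"fingers":90},{"wx":0,"wy":0,"wz":-0.151,"x":2,"y":6,"z":0,"fingers":90},{"wx":0,"wy":0,"wz":-0.151,"x":3,"y":6,"z":0,"fingers":90},{"wx":0,"wy":0,"wz":-0.151,"x":3,"y":6,"z":0,"fingers":90}]' 40
```

```text
time: 0.6
position: [327.0, -271.6, 231.2]
tool_rot: [-3.142, 0.0, -1.726]
ft_force: [0.8, -0.1, -1.0]
finger_gap: 55.1
```

```bash
python3 -m jog '[{"wx":0,"wy":0,"wz":0,"x":4,"y":4.6,"z":0,"fingers":120},{"wx":0,"wy":0,"wz":0,"x":4,"y":4.6,"z":0,"fingers":120},{"wx":0,"wy":0,"wz":0,"x":4,"y":4.6,"z":-3,"fingers":120},{"wx":0,"wy":0,"wz":0,"x":4.4,"y":4.6,"z":-4,"fingers":120},{"wx":0,"wy":0,"wz":0,"x":0,"y":0,"z":-5,"fingers":120},{"wx":0,"wy":0,"wz":0,"x":0,"y":0,"z":-2,"fingers":120},{"wx":0,"wy":0,"wz":0,"x":0,"y":0,"z":0,"fingers":120},{"wx":0,"wy":0,"wz":0,"x":0,"y":0,"z":0,"fingers":120}]'
python3 - <<'E'
from h import *
a=env.grab_frame("top")[:,:,::-1]; b=env.grab_frame("side")[:,:,::-1]
s=env.get_state();print(s["position"],s["tool_rot"])
print(proj("side",[[495.6,-80,64],[495.6,-80,s["position"][2]]]),proj("top",[[495.6,-80,64]]))
A=cv2.resize(a[180:290,230:390],(400,275),interpolation=2);B=cv2.resize(b[150:310,240:400],(400,400),interpolation=2)
A=cv2.copyMakeBorder(A,0,125,0,0,0);cv2.imwrite("pics/a1.png",np.hstack([A,B]))
E
```

```text
time: 1.6
position: [480.4, -101.3, 101.4]
tool_rot: [-3.14, -0.0, -1.721]
ft_force: [0.0, -0.6, 1.1]
finger_gap: 45.6
[ 480.48960076 -101.2962307   101.57041685] [-3.13948569e+00 -6.04376003e-04 -1.72052426e+00]
[[297.36769696 258.01000178]
 [296.99571888 241.7779724 ]] [[338.44344049 249.31861005]]
```

View pics/a1.png

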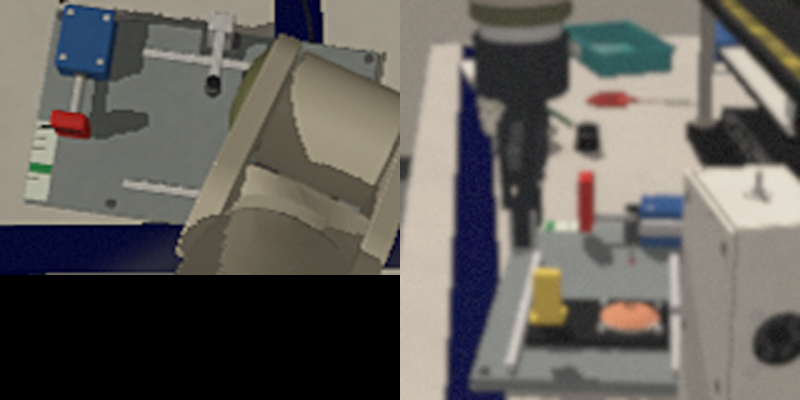

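Side crop: the gripper hangs short of the tab, whose top is at about (298.8,257.2) in full pixels; I predicted (297.4,258.0), so the estimate holds. Next I align and descend.

```bash
python3 -m jog '[{"wx":0,"wy":0,"wz":0,"x":1.6,"y":2.1,"z":0,"fingers":120},{"wx":0,"wy":0,"wz":0,"x":0,"y":0,"z":-1.5,"fingers":120},{"wx":0,"wy":0,"wz":0,"x":0,"y":0,"z":-2,"fingers":120},{"wx":0,"wy":0,"wz":0,"x":0,"y":0,"z":-2,"fingers":120},{"wx":0,"wy":0,"wz":0,"x":0,"y":0,"z":-1.5,"fingers":120},{"wx":0,"wy":0,"wz":0,"x":0,"y":0,"z":0,"fingers":120},{"wx":0,"wy":0,"wz":0,"x":0,"y":0,"z":0,"fingers":120}]'
```

```text
time: 2.58
position: [496.5, -80.2, 31.4]
tool_rot: [-3.14, -0.0, -1.72]
ft_force: [-0.6, -0.2, 0.7]
finger_gap: 45.3
```

```bash
python3 -m jog '[{"wx":0,"wy":0,"wz":0,"x":0,"y":0,"z":0,"fingers":170},{"wx":0,"wy":0,"wz":0,"x":0,"y":0,"z":0,"fingers":200},{"wx":0,"wy":0,"wz":0,"x":0,"y":0,"z":0,"fingers":230},{"wx":0,"wy":0,"wz":0,"x":0,"y":0,"z":0,"fingers":230},{"wx":0,"wy":0,"wz":0,"x":0,"y":0,"z":0,"fingers":230},{"wx":0,"wy":0,"wz":0,"x":0,"y":0,"z":0,"fingers":230}]' 30
```

```text
time: 3.32
position: [496.2, -80.0, 30.9]
tool_rot: [-3.141, -0.0, -1.72]
ft_force: [-0.3, -0.2, 6.1]
finger_gap: 13.8
```

```bash
python3 -m jog '[{"wx":0,"wy":0,"wz":0,"x":0.1,"y":0.68,"z":0,"fingers":230},{"wx":0,"wy":0,"wz":0,"x":0.1,"y":0.68,"z":0,"fingers":230},{"wx":0,"wy":0,"wz":0,"x":0.1,"y":0.68,"z":0,"fingers":230},{"wx":0,"wy":0,"wz":0,"x":0.11,"y":0.68,"z":0,"fingers":230},{"wx":0,"wy":0,"wz":0,"x":0.1,"y":0.68,"z":0,"fingers":230},{"wx":0,"wy":0,"wz":0,"x":0.1,"y":0.68,"z":0,"fingers":230},{"wx":0,"wy":0,"wz":0,"x":0.11,"y":0.68,"z":0,"fingers":230},{"wx":0,"wy":0,"wz":0,"x":0.1,"y":0.68,"z":0,"fingers":230},{"wx":0,"wy":0,"wz":0,"x":0,"y":0,"z":0,"fingers":230},{"wx":0,"wy":0,"wz":0,"x":0,"y":0,"z":0,"fingers":230}]'
python3 - <<'E'
from h import *
a=env.grab_frame("top")[:,:,::-1]; b=env.grab_frame("side")[:,:,::-1]
cv2.imwrite("pics/ta2.png",a);cv2.imwrite("pics/sa2.png",b)
A=cv2.resize(a[180:290,230:390],(400,275),interpolation=2);B=cv2.resize(b[230:310,270:350],(400,400),interpolation=2)
A=cv2.copyMakeBorder(A,0,125,0,0,0);cv2.imwrite("pics/a2.png",np.hstack([A,B]))
p=np.load("p.npy");print(proj("side",M(p,[(0,0,28),(0,0,40),(0,-10,28),(25,-10,28),(-25,-10,28),(0,15,28),(0,-35,28),(-72,-10,64)])))
E
```

```text
time: 4.58
position: [504.8, -24.9, 30.9]
tool_rot: [-3.14, 0.001, -1.72]
ft_force: [2.5, 2.8, 4.9]
finger_gap: 13.5
[[331.69654105 260.97791781]
 [331.74587714 256.20862592]
 [331.59083106 262.8549224 ]
 [342.62855233 263.07187695]
 [320.577996   262.63615686]
 [331.85151956 258.2236685 ]
 [331.31780087 267.69670489]
 [299.65757664 247.72554034]]
```

View pics/a2.png

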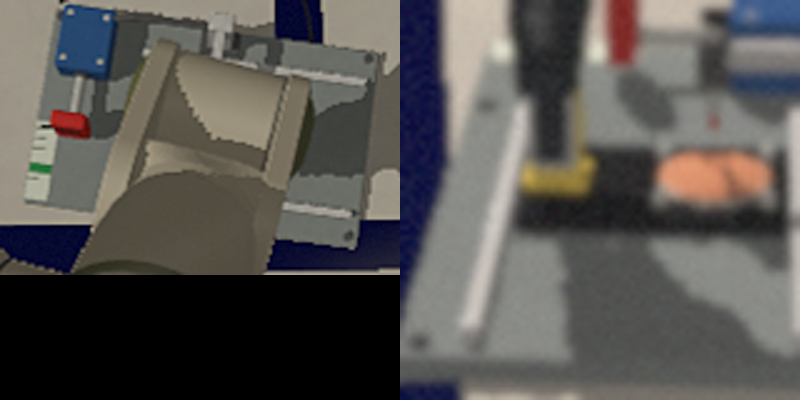

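The side crop is coarse: the red tip is at about (332.6,255) and the lens at about (333,265), and the arm hides the top view. I'll release, lift, move toward the paddle and check from the top.

```bash
python3 -m jog '[{"wx":0,"wy":0,"wz":0,"x":0,"y":0,"z":0,"fingers":200},{"wx":0,"wy":0,"wz":0,"x":0,"y":0,"z":0,"fingers":170},{"wx":0,"wy":0,"wz":0,"x":0,"y":0,"z":0,"fingers":140},{"wx":0,"wy":0,"wz":0,"x":0,"y":0,"z":0,"fingers":130},{"wx":0,"wy":0,"wz":0,"x":0,"y":0,"z":2,"fingers":130},{"wx":0,"wy":0,"wz":0,"x":0,"y":0,"z":4,"fingers":130},{"wx":0,"wy":0,"wz":0,"x":0,"y":0,"z":5,"fingers":130},{"wx":0,"wy":0,"wz":0,"x":0,"y":3,"z":2,"fingers":130},{"wx":0,"wy":0,"wz":0,"x":0,"y":5,"z":0,"fingers":130},{"wx":0,"wy":0,"wz":0,"x":0,"y":5,"z":0,"fingers":130}]'
python3 -m jog '[{"wx":0,"wy":0,"wz":0.175,"x":0.5,"y":3,"z":0,"fingers":130},{"wx":0,"wy":0,"wz":0.175,"x":0,"y":3,"z":0,"fingers":130},{"wx":0,"wy":0,"wz":0.175,"x":0,"y":3,"z":0,"fingers":130},{"wx":0,"wy":0,"wz":0.175,"x":0,"y":2,"z":0,"fingers":130},{"wx":0,"wy":0,"wz":0.175,"x":0,"y":0,"z":0,"fingers":130},{"wx":0,"wy":0,"wz":0.175,"x":0,"y":0,"z":0,"fingers":130},{"wx":0,"wy":0,"wz":0.175,"x":0,"y":0,"z":0,"fingers":130},{"wx":0,"wy":0,"wz":0.175,"x":0,"y":0,"z":0,"fingers":130},{"wx":0,"wy":0,"wz":0.17,"x":0,"y":0,"z":0,"fingers":130},{"wx":0,"wy":0,"wz":0,"x":0,"y":0,"z":0,"fingers":130}]'
python3 - <<'E'
from h import *
a=np.mean([env.grab_frame("top")[:,:,::-1] for _ in range(4)],0).astype(np.uint8)
b=env.grab_frame("side")[:,:,::-1]
cv2.imwrite("pics/ta3.png",a);cv2.imwrite("pics/sa3.png",b)
cv2.imwrite("pics/a3.png",cv2.resize(a[190:270,270:370],None,fx=8,fy=7.5 if 0 else 8,interpolation=2)[:600])
p=np.load("p.npy");u=proj("top",M(p,[(0,0,28),(0,0,100),(0,-10,28),(-72,-10,64)]));print(u,((u-[270,190]+.5)*8-.5))
E
```

```text
time: 5.92
position: [504.1, 105.6, 160.8]
tool_rot: [-3.141, 0.0, -1.721]
ft_force: [0.1, 1.1, -0.1]
finger_gap: 42.0
time: 7.18
position: [509.1, 214.4, 160.4]
tool_rot: [3.141, 0.0, -0.152]
ft_force: [0.5, 0.2, -0.3]
finger_gap: 41.6
[[314.92085458 219.41454457]
 [315.44480986 212.58444966]
 [318.94685026 219.95895677]
 [315.30487231 246.1772628 ]] [[362.86683665 238.81635658]
 [367.05847884 184.1755973 ]
 [395.07480211 243.17165418]
 [365.93897844 452.9181024 ]]
```

View pics/a3.png

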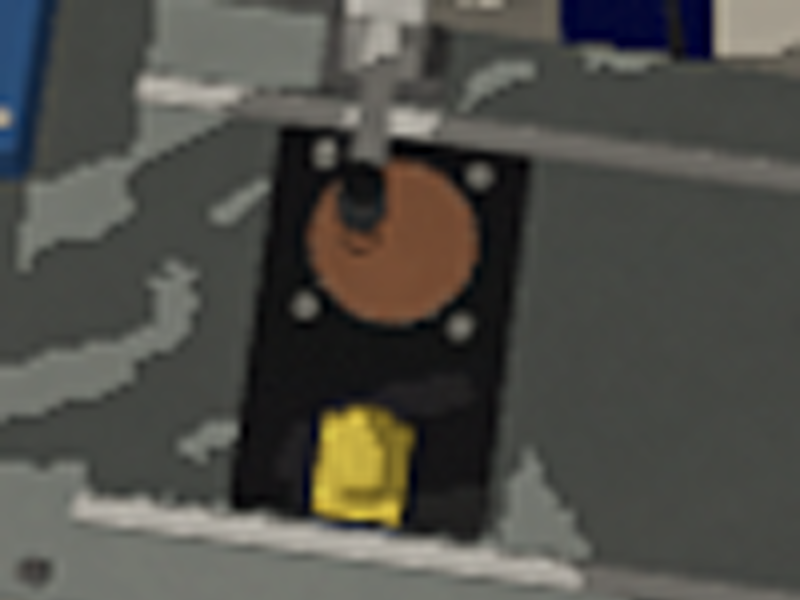

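From the top, the lens centre is at crop (394,241) against (395,243) for perfect alignment. The ring's lower arc at (362,245) shows just under the pin cap at (362,185). The error is about 1–1.5 mm, well inside 5 mm. Now the paddle, pinched along marker x.

```bash
python3 -m jog '[{"wx":0,"wy":0,"wz":0,"x":1.4,"y":-4,"z":0,"fingers":130},{"wx":0,"wy":0,"wz":0,"x":1.1,"y":-4,"z":0,"fingers":130},{"wx":0,"wy":0,"wz":0,"x":1,"y":-2.4,"z":-2,"fingers":130},{"wx":0,"wy":0,"wz":0,"x":0,"y":0,"z":-3,"fingers":130},{"wx":0,"wy":0,"wz":0,"x":0,"y":0,"z":0,"fingers":130},{"wx":0,"wy":0,"wz":0,"x":0,"y":0,"z":0,"fingers":130}]' 60
python3 - <<'E'
from h import *
b=env.grab_frame("side")[:,:,::-1]
cv2.imwrite("pics/sa4.png",b)
cv2.imwrite("pics/a4.png",cv2.resize(b[180:300,270:400],None,fx=5,fy=5,interpolation=2))
p=np.load("p.npy");u=proj("side",M(p,[(-50,113,80),(-58,113,22),(-42,113,80)]));print((u-[270,180]+.5)*5)
E
```

```text
time: 8.18
position: [544.6, 110.8, 111.5]
tool_rot: [-3.141, -0.001, -0.15]
ft_force: [0.2, -0.8, -0.3]
finger_gap: 41.5
[[216.44873632 213.35015719]
 [201.50454829 320.76077941]
 [232.56355552 213.58832978]]
```

View pics/a4.png

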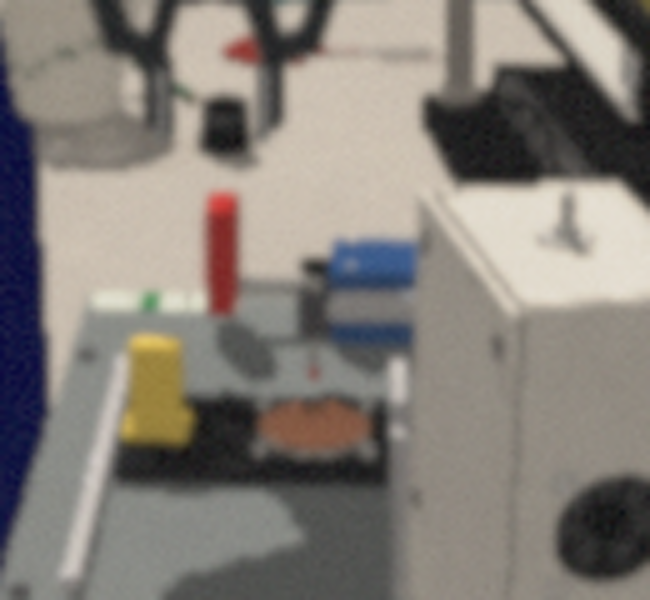

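Side crop: the fingers, at 158 and 268, straddle the paddle at 222. The pin tip at (314,372) stands above the ring at (314,403), so the lens is still lined up. Descend and close.

```bash
python3 -m jog '[{"wx":0,"wy":0,"wz":0,"x":0,"y":0,"z":-2,"fingers":130},{"wx":0,"wy":0,"wz":0,"x":0,"y":0,"z":-2.5,"fingers":130},{"wx":0,"wy":0,"wz":0,"x":0,"y":0,"z":-2,"fingers":130},{"wx":0,"wy":0,"wz":0,"x":0,"y":0,"z":0,"fingers":130},{"wx":0,"wy":0,"wz":0,"x":0,"y":0,"z":0,"fingers":170},{"wx":0,"wy":0,"wz":0,"x":0,"y":0,"z":0,"fingers":200},{"wx":0,"wy":0,"wz":0,"x":0,"y":0,"z":0,"fingers":230},{"wx":0,"wy":0,"wz":0,"x":0,"y":0,"z":0,"fingers":230},{"wx":0,"wy":0,"wz":0,"x":0,"y":0,"z":0,"fingers":230},{"wx":0,"wy":0,"wz":0,"x":0,"y":0,"z":0,"fingers":230}]'
```

```text
time: 9.48
position: [546.3, 110.4, 47.1]
tool_rot: [-3.141, -0.006, -0.151]
ft_force: [5.5, 0.3, 4.7]
finger_gap: 15.4
```

```bash
python3 -m jog '[{"wx":0,"wy":0,"wz":0,"x":-0.5,"y":0.08,"z":0,"fingers":230},{"wx":0,"wy":0,"wz":0,"x":-0.6,"y":0.09,"z":0,"fingers":230},{"wx":0,"wy":0,"wz":0,"x":-0.6,"y":0.09,"z":0,"fingers":230},{"wx":0,"wy":0,"wz":0,"x":-0.6,"y":0.09,"z":0,"fingers":230},{"wx":0,"wy":0,"wz":0,"x":-0.6,"y":0.09,"z":0,"fingers":230},{"wx":0,"wy":0,"wz":0,"x":-0.6,"y":0.09,"z":0,"fingers":230},{"wx":0,"wy":0,"wz":0,"x":-0.5,"y":0.07,"z":0,"fingers":230},{"wx":0,"wy":0,"wz":0,"x":0,"y":0,"z":0,"fingers":230},{"wx":0,"wy":0,"wz":0,"x":0,"y":0,"z":0,"fingers":230},{"wx":0,"wy":0,"wz":0,"x":0,"y":0,"z":0,"fingers":230}]'
python3 - <<'E'
from h import *
a=np.mean([env.grab_frame("top")[:,:,::-1] for _ in range(3)],0).astype(np.uint8)
b=np.mean([env.grab_frame("side")[:,:,::-1] for _ in range(3)],0).astype(np.uint8)
A=cv2.resize(a[190:290,230:330],(400,400),interpolation=2);B=cv2.resize(b[210:280,280:350],(400,400),interpolation=2)
cv2.imwrite("pics/a5.png",np.hstack([A,B]))
p=np.load("p.npy");u=proj("side",M(p,[(-90,158,12),(-90,113,40),(-50,113,40)]));print((u-[280,210]+.5)*40/7)
s=env.get_state();print(s["position"],s["ft_force"])
E
```

```text
time: 10.72
position: [508.0, 116.3, 47.2]
tool_rot: [-3.14, -0.009, -0.151]
ft_force: [12.0, 0.8, 0.1]
finger_gap: 15.2
[[110.75979662 175.7643878 ]
 [100.30240798 156.28639016]
 [190.89375324 157.79704468]]
[508.0416217  116.34452375  47.19006863] [12.7599633   0.53374285  0.36874174]
```

View pics/a5.png

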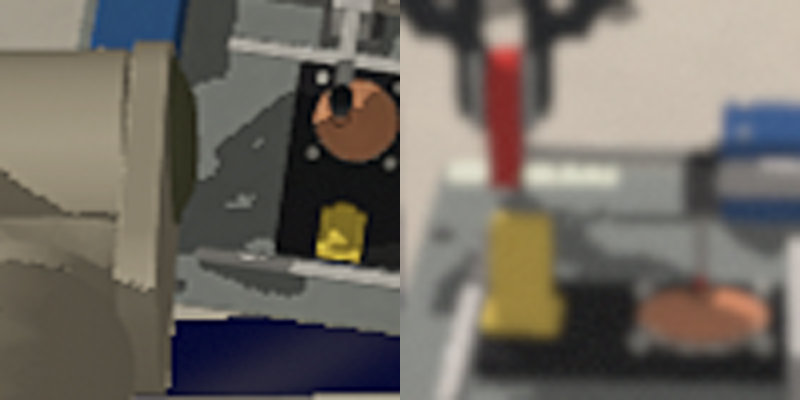

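The side view shows the paddle in front of the green band, hiding it, and the pin down on the lens ring. The top view shows the lens still under the cap. The absolute pose gives a pull of about 39.3 mm, and 12–12.8 N matches the band. I'll hold a moment, confirm it is steady and hand in.

```bash
python3 -m jog '[{"wx":0,"wy":0,"wz":0,"x":-0.05,"y":0.01,"z":0,"fingers":230},{"wx":0,"wy":0,"wz":0,"x":0,"y":0,"z":0,"fingers":230},{"wx":0,"wy":0,"wz":0,"x":0,"y":0,"z":0,"fingers":230},{"wx":0,"wy":0,"wz":0,"x":0,"y":0,"z":0,"fingers":230},{"wx":0,"wy":0,"wz":0,"x":0,"y":0,"z":0,"fingers":230},{"wx":0,"wy":0,"wz":0,"x":0,"y":0,"z":0,"fingers":230}]' && python3 -c "
from cell import env
print(env.finish_job())"
```

```text
time: 11.78
position: [507.6, 116.4, 47.2]
tool_rot: [-3.14, -0.01, -0.151]
ft_force: [13.5, 0.3, -1.0]
finger_gap: 15.2
the job is handed in; nothing more can be done
None
```

The job is handed in: the lens is lined up under the pin, the holder is released, and the gripper is holding the paddle at the green band. It took about 12 s of the 54 s allowed.

- **Lens:** I slid the holder about 55 mm along its track by the tab and let go. From the top camera the spot is about 1–1.5 mm from the pin (5 mm allowed). The last pictures, taken with the paddle pulled, show the lens unmoved and the pin tip down on the ring.
- **Paddle:** It is pinched along marker x at 60 N and held steady. The gripper's position puts the pull at about 39.7 mm, against 40 mm for the middle of the band. The spring force, 12–13.5 N, is consistent with the 12.6 N expected there.

**Check not made:** the gripper and arm hid the green band and the pointer in both cameras. The paddle's place on the band therefore rests on position and force, not on seeing the pointer.

**Check that disagreed:** just before I released the holder, one coarse side-view reading suggested the lens might be up to about 13 mm short. The clearer top and side views after release did not bear that out.

The arm did not touch anything else on the table, as far as the forces and pictures showed.

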